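# Tip the cake-case carton into its tray and slide it home

### The arm

A 6-joint arm with a two-finger parallel gripper is mounted at the origin on the work surface. World frame = base frame: x ahead of the robot, y to its left, z up, the work surface at z = 0. Lengths are in m, angles in rad, forces in N, time in s.
With the tool pointing down it reaches from about 0.25 to 0.8 m from the base axis. Payload 3.9 kg.
Tool frame: the origin (TCP) lies on the centre line of the jaws, within the pads' length; the fingertips stand 8 mm ahead of it and the grasp point (between the pads) lies 11 mm behind it; z points along the fingers, x is the direction in which the jaws open and shut, and the axes are right-handed (so a half turn about z gives the same grasp; the last joint's range is limited). The gripper opens to 85 mm and grips with 20 to 120 N. Pads are 22 mm wide; open, the fingers measure 114 mm over their backs; the gripper's body (76 mm by 85 mm) begins 54 mm behind the grasp point. The pads swing forward as they close: fully open they stand 13 mm farther back than shut.
Start: joints at [1.123, 0.26, -0.138, 1.173, 0, 1.571], TCP at [0.227, 0.473, 0.239] pointing down, gripper open.
Joint ranges: [-2.78, 2.78], [-0.83, 1.72], [-1.28, 1.37], [-1.9, 2.12], [-1.57, 1.48], [-3.14, 3.14]. Speed limits (rad/s): [2.57, 2.57, 3.14, 3.14, 3.14, 3.14].

### API

Orientations are given as a rotation vector (axis times angle).
In Python, from cell import bot gives the robot as it stands. Calls block until the motion is done:
- bot.move_ptp(position, orientation): joint-space move of the TCP to a pose.
- bot.move_straight(position, velocity=0.15, orientation=None, f_stop=None): straight line of the TCP; orientation=None keeps the orientation; velocity is the mean speed in m/s. With f_stop (N) it stops when the force on the tool has changed by that much, and returns True; else False.
- bot.move_j(angles): joint-space move.
- bot.ungrasp() and bot.gripper_close(): open the fingers fully, or close them until they stop; the grip force is fixed at half the most.
- bot.pause(seconds).
- bot.solve_ik(position, orientation): joint angles nearest the present ones, or None.
- bot.grab_frame(name): name is "side" or "top" or "wrist"; returns a dict with "frame" (384x512x3 uint8, red, green, blue), "K" (3x3 intrinsics, pixels), "rvec" (rotation vector, rad) and "tvec" (3), from world to camera coordinates, as OpenCV has them. Camera axes: x right, y down, z forward; pixel columns grow to the right and rows downward; lengths in m; the calibration is good to about 2 mm. A picture is of the moment at which its call begins. There is no depth.
A pose or a line that the arm cannot do raises bot.IKError and nothing moves.
- bot.job_done(): hands the job in, once; it reports no verdict.
Readings, each from a call of its own:
- bot.current_time(): time.
- bot.current_qpos(): joint angles.
- bot.current_dq(): joint speeds.
- bot.current_tau(): joint torques, N m.
- bot.current_ee_pos(): TCP position.
- bot.current_eef_rot(): TCP orientation.
- bot.current_wrist_force(): force on the tool from outside, world axes, zero at the start.
- bot.current_moment(): the same for the moment, N m.
- bot.current_opening(): opening from 0.0 (shut) to 1.0 (fully open).
Only numpy, scipy, OpenCV 4.12 (cv2) and the standard library are available. Lean on these libraries where they do the work, as an engineer would, in place of code of your own. Each camera call takes 0.05 s, during which the arm holds its last target. There are 200 camera calls.

### The job

The tall carton with the blue band stands on end in the open end of the low railed tray. Tip it over by pushing near its top, so that it falls flat between the rails with its top towards the green end block; do not pick it up. Then push it along the tray from behind until it sits snug against the yellow buffer of the green block, gently enough not to crush the card, and leave everything else on the bench where it is.

Things in the scene. Friction and masses are not known exactly. Their poses are not given: they have to be found in the camera images.
- tray: aluminium tray fixed to the bench: floor 450 x 128 mm, 4 mm thick; a dark steel rail along each long side, 6 mm thick, tops 34 mm above the bench, 104 mm clear between. Origin on the bench on the centre line; x runs along the tray from the end where the carton stands (about x = -130 mm) to the green end block, y across, z up; floor from x = -210 to 240 mm, both ends open.
- block_zone (a point): point on the tray's centre line at x = 160 mm, on its floor, NOT the block itself. The green end block (100 mm wide, 60 tall), with a yellow sprung buffer plate on its near side (gives 1 mm per 2.5 N, 6 mm at most), stands across the tray wherever it was last clamped: the yellow face is within 25 mm either side of this point, not measured: see or feel for it. The block does not slip.
- carton: tall closed card carton with a blue band, loose, 66 mm (its x) by 90 (its y) by 200 tall (its z). It starts upright, x along the tray's x within a few degrees, so it tips about a 90 mm edge. Origin at the centre of its underside (the end to push when it lies); z runs up its height, so lying as asked z points to the end block and it is 66 mm high.
- carton_center (a point): centre of that carton, 100 mm from its underside; its weight, 0.3 to 0.6 kg, is centred here. It goes over once leant about 18 degrees, and slides on the tray under about 1 to 8 N. The card crushes when the robot pushes on it with more than 20 N.
- sugar_jar: sugar jar with a red lid, 60 mm wide, 85 mm tall, on the bench beside the far rail of the tray; origin at the centre of its underside; leave alone
- egg_cup: small white bowl, 64 mm wide, 50 mm tall, on the bench beside the near rail of the tray; origin at the centre of its underside; leave alone
- spare_carton: second tall carton, same size, with an orange band, standing on the bench away from the tray; origin at the centre of its underside; leave alone
- syrup: tall bottle, 64 mm wide, 200 mm tall, standing at the left of the bench; origin at the centre of its underside; leave alone
- cutter: round steel dough cutter (ring), 70 mm wide, 40 mm tall, at the right of the bench; origin at the centre of its underside; leave alone
- ramekin: small blue dish, 72 mm wide, 45 mm tall, at the right of the bench; origin at the centre of its underside; leave alone
Mind the look-alikes: they are no part of the job. What is shaped like the carton but pink or purple is not meant.

How it is judged:
On the way, in this order (a step that is already met when the one before it is completed fails the run):
1. the carton lies flat between the rails, top towards the end block (angle between carton's own z axis and vertical between 1.5 and 1.64 rad and height (world z) of carton_center below 0.055 m and y of carton_center in the frame of tray between -0.02 and 0.02 m and angle between the z axis of carton and the x axis of tray, either way round below 0.1 rad and angle between the x axis of carton and the z axis of tray, either way round below 0.1 rad and z of buffer_c0 in the frame of carton above 0.2 m), for 0.2 s.
2. the carton sits against the buffer of the end block (all of step 1 and z of buffer_c0 in the frame of carton below 0.207 m and angle between the z axis of carton and the x axis of tray, either way round below 0.05 rad), for 0.2 s.
At the end, for the whole second after the job is handed in: The blue-band carton lies flat in the tray (within about 4 degrees), between the rails (centre within 20 mm of the tray's centre line), along it within 3 degrees, its top end within 3 mm of the yellow buffer plate on the end block, at rest and released (all of step 2 and linear speed of carton below 0.01 m/s and angular speed of carton below 0.1 rad/s); the robot touches nothing.
It fails at once if the robot pushes on the carton with more than 20 N (crushed card) (contact force between any of the fingers, the arm and carton above 20 N).
It fails at once if the carton is lifted (its centre more than 135 mm above the bench) (height (world z) of carton_center above 0.135 m).
It fails at once if another thing on the bench is moved by more than 15 mm (distance of any of sugar_jar, egg_cup, spare_carton, syrup, cutter, ramekin from where it was at the start of the episode above 0.015 m).
It also fails if it takes over 64 s, if anything falls off the work surface, if the arm or the gripper's body presses on something with over 40 N, if the wrist force passes 120 N, or if a joint passes its speed limit or range.

## Working session

There is one attempt and no reset: what is moved stays moved. The work goes in short steps, each a Python script; the robot and the scene stay as the last script left them, time stands still between calls to the robot, and variables do not carry over. Pictures are saved under pics/ and viewed, about 8 in all and at most 12, crops included, and the job is handed in when it is done.

```bash
mkdir -p pics; ls; python3 - <<'E'
from cell import bot
import cv2,numpy as np
for n in("top","side"):
    f=bot.grab_frame(n); cv2.imwrite(f"pics/{n}0.png",f["frame"][:,:,::-1]); np.savez(f"pics/{n}0.npz",**f)
    R=cv2.Rodrigues(f["rvec"])[0]; print(n,f["K"].tolist(),(-R.T@f["tvec"]).round(3),R[2].round(2))
print(bot.current_eef_rot(),bot.current_time())
E
```

```text
pics
top [[436.3416838573002, 0.0, 256.2683616334201], [0.0, 436.3416838573002, 198.8125333699895], [0.0, 0.0, 1.0]] [ 0.357 -0.014  1.309] [ 0.07  0.02 -1.  ]
side [[382.49831395354613, 0.0, 267.63816443244065], [0.0, 382.49831395354613, 188.74431883549892], [0.0, 0.0, 1.0]] [-0.162 -0.796  0.737] [ 0.52  0.67 -0.53]
[ 2.65844418e+00  1.67221324e+00 -2.33240223e-03] 0.1
```

View pics/top0.png

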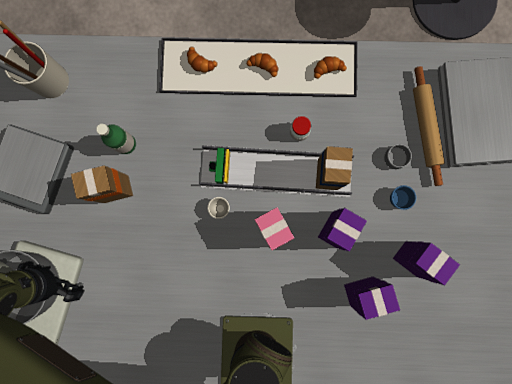

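View pics/side0.png

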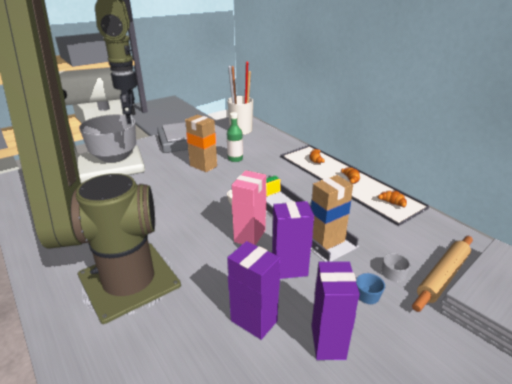

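The top view shows the tray running from the carton (right, about (338,168)) to the green block with its yellow buffer at about (228,166). Tray x is therefore roughly world +y. Next I'll zoom in.

```bash
cat > h.py <<'E'
import numpy as np,cv2
def ray(f,uv,z):
    R=cv2.Rodrigues(f["rvec"])[0]; c=-R.T@f["tvec"]
    d=R.T@np.linalg.inv(f["K"])@np.array([*uv,1.]); return c+d*(z-c[2])/d[2]
def proj(f,P): return cv2.projectPoints(np.array(P,float).reshape(-1,3),f["rvec"],f["tvec"],f["K"],None)[0][:,0]
E
python3 - <<'E'
import cv2
a=cv2.imread("pics/top0.png")[120:240,190:370]
cv2.imwrite("pics/crop0.png",cv2.resize(a,None,fx=4.4,fy=4.4,interpolation=cv2.INTER_CUBIC))
E
```

```text
(no output)
```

View pics/crop0.png

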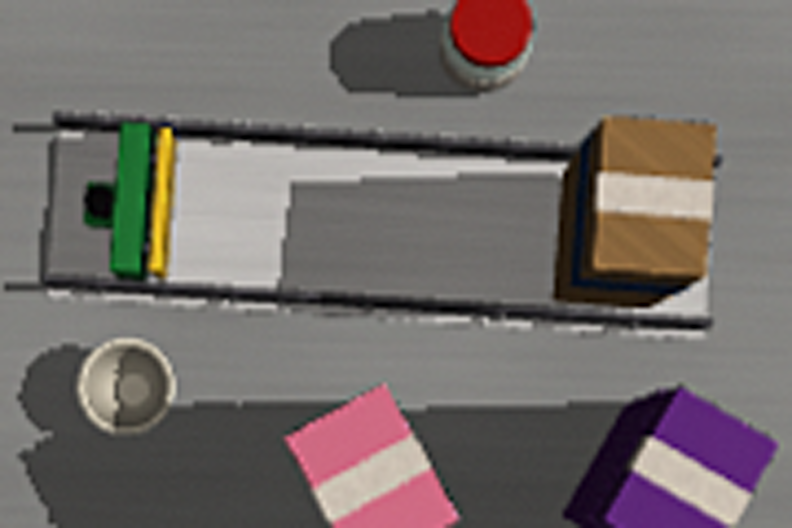

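The crop shows the rail ends at about (57,119), (47,283), (720,160) and (711,322). The carton's top corners are at (605,118), (717,125), (706,277) and (594,270), and the yellow plate's top edge runs (174,128)–(165,275).

```bash
python3 - <<'E'
from h import *
f=np.load("pics/top0.npz")
P=lambda c,z: ray(f,((c[0]+.5)/4.4+189.5,(c[1]+.5)/4.4+119.5),z)[:2]
a,b,c,d=[P(q,.034) for q in((57,119),(47,283),(720,160),(711,322))]
print("rails",a,b,c,d,"lenths",np.linalg.norm(a-c),np.linalg.norm(b-d),"width",np.linalg.norm(a-b),np.linalg.norm(c-d))
u=(a+b-c-d);u/=np.linalg.norm(u);v=np.array([-u[1],u[0]])
print("u",u,"yaw",np.degrees(np.arctan2(u[1],u[0])), [np.degrees(np.arctan2(*(q)[::-1])) for q in(a-c,b-d)])
o=(c+d)/2+.21*u; o2=(a+b)/2-.24*u;print("origin",o,o2)
o=(o+o2)/2
k=np.array([P(q,.204) for q in((605,118),(717,125),(706,277),(594,270))])
print("carton",k.mean(0),"tray xy",[( (p-o)@u,(p-o)@v) for p in [k.mean(0),*k]])
e=k[0]-k[1]+k[3]-k[2];print("cart yaw",np.degrees(np.arctan2(e[1],e[0])))
for z in(.045,.064):
  for q in((174,128),(165,275)): p=P(q,z)-o; print("buf",z,p@u,p@v)
for n,q,z in(("jar",(490,25),.085),("cup",(127,386),.05),("pink",(372,470),.2),("purple",(690,480),.2)):
  p=P(q,z);print(n,p,(p-o)@u,(p-o)@v)
E
```

```text
rails [0.60048955 0.17622299] [0.48931271 0.17885185] [ 0.58345118 -0.26884634] [ 0.47463725 -0.26414657] lenths 0.4453953478198166 0.4432414354182959 width 0.11120792081372344 0.10891537451842466
u [0.0356883  0.99936297] yaw 87.95477692531848 [np.float64(87.80764420022628), np.float64(88.1026246370469)]
origin [ 0.53653876 -0.05663023] [ 0.53633594 -0.06230969]
carton [ 0.5305401  -0.19798464] tray xy [(np.float64(-0.1386369092102984), np.float64(0.0009501420157843969)), (np.float64(-0.10717073281372762), np.float64(-0.043665254138196316)), (np.float64(-0.1720319111363946), np.float64(-0.04342699065295444)), (np.float64(-0.16991961699759117), np.float64(0.04550321045594365)), (np.float64(-0.10542537589348014), np.float64(0.045389602398344914))]
cart yaw 87.79892180383253
buf 0.045 0.15757962628205882 -0.05216900236060135
buf 0.045 0.15684991737654963 0.0465515735439191
buf 0.064 0.15579487360503091 -0.04866287117915764
buf 0.064 0.15507612913810698 0.04857435200287497
jar [ 0.65890048 -0.10964247] -0.045770043045264136 -0.12417569232861585
cup [0.42091444 0.12113298] 0.17636507207129942 0.12189473161641083
pink [ 0.36859767 -0.03807275] 0.01539366401554038 0.16849639280966655
purple [ 0.36789153 -0.22069085] -0.16713329914320638 0.16268475421096093
```

Rail length (445 mm), width (110 mm) and carton top (65x89 mm) match the given sizes. Now I'll tip the carton.

```bash
cat >> h.py <<'E'
o=np.array([.5364,-.0595]);u=np.array([np.cos(np.radians(88)),np.sin(np.radians(88))]);v=np.array([-u[1],u[0]])
W=lambda x,z,y=0.: np.r_[o+x*u+y*v,z]
ROT=np.pi*np.array([np.cos(np.radians(-1)),np.sin(np.radians(-1)),0])
E
python3 - <<'E'
from h import *
from cell import bot
bot.gripper_close()
p=bot.current_ee_pos(); bot.move_straight([p[0],p[1],.33],.2)
bot.move_ptp(W(-.23,.33),ROT)
bot.move_straight(W(-.23,.192),.12)
print(bot.current_time(),bot.current_wrist_force())
f0=np.array(bot.current_wrist_force())
hit=bot.move_straight(W(-.14,.192),.05,f_stop=10)
print(hit,(np.array(bot.current_ee_pos())-np.r_[o,0])[:2]@u,bot.current_wrist_force()-f0,bot.current_time())
f=bot.grab_frame("side"); cv2.imwrite("pics/s1.png",f["frame"][100:300,150:450,::-1].repeat(2,0).repeat(2,1))
E
```

```text
5.65 [ 0.43293433 -0.43579892  0.02803938]
False -0.14018225020513056 [-0.14232926 -0.31238095  0.21530376] 7.6
```

View pics/s1.png

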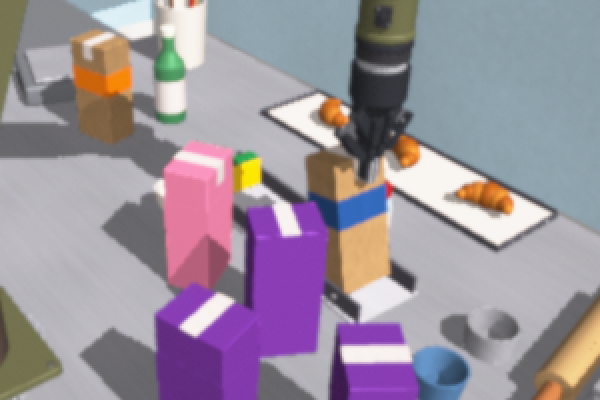

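The side view shows the carton leaning towards the end block, bottom edge at about (360,290) with its rear raised, and the fingers at (368,170) on its upper rear face. It is tipping, not sliding, so I'll continue.

```bash
python3 - <<'E'
from h import *
from cell import bot
print(bot.move_straight(W(-.08,.192),.06,f_stop=10))
bot.pause(.6)
print((np.array(bot.current_ee_pos())[:2]-o)@u,bot.current_wrist_force(),bot.current_time())
bot.move_straight(W(-.20,.192),.2)
f=bot.grab_frame("top"); np.savez("pics/t2.npz",**f)
cv2.imwrite("pics/t2.png",cv2.resize(f["frame"][120:240,190:370,::-1],None,fx=4.4,fy=4.4,interpolation=cv2.INTER_CUBIC))
E
```

```text
False
-0.0800242887136495 [-0.98202458 -0.10729932 -0.58463542] 9.4
```

View pics/t2.png

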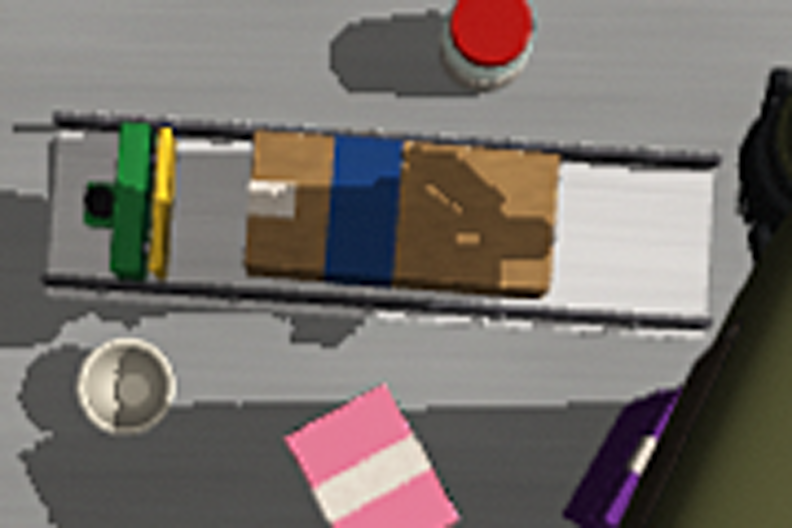

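The carton lies flat between the rails, with its top edge at (250,200) facing the buffer, a gap of about 50 mm, and its rear edge at about (556,225). I'll lower the fingers behind it and push a short way first to read the sliding force.

```bash
python3 - <<'E'
from h import *
from cell import bot
f=np.load("pics/t2.npz")
P=lambda c,z: ray(f,((c[0]+.5)/4.4+189.5,(c[1]+.5)/4.4+119.5),z)[:2]
for q in((254,130),(246,275),(560,153),(552,298)):
    p=P(q,.07)-o; print((p@u).round(4),(p@v).round(4))
bot.move_straight(W(-.19,.192),.2); print(bot.move_straight(W(-.19,.032),.12,f_stop=10))
X=lambda:(np.array(bot.current_ee_pos())[:2]-o)@u
F=lambda:np.array(bot.current_wrist_force())[:2]@u
f0=F(); print("f0",f0)
for x in(-.11,-.095,-.085,-.08):
    print(bot.move_straight(W(x,.032),.04 if x<-.1 else .025,f_stop=11), X().round(4),(F()-f0).round(2))
print(bot.current_time())
E
```

```text
0.1029 -0.0495
0.102 0.0459
-0.0969 -0.0461
-0.0967 0.0488
False
f0 -0.11014542189045608
False -0.1102 -0.66
False -0.0945 -0.12
False -0.0845 -0.92
False -0.0796 -0.47
15.7333
```

```bash
python3 - <<'E'
from h import *
from cell import bot
X=lambda:(np.array(bot.current_ee_pos())[:2]-o)@u
F=lambda:np.array(bot.current_wrist_force())@np.r_[u,0]
print(F())
print(bot.move_straight(W(-.04,.032),.015,f_stop=9), X(),F(),bot.current_time())
bot.pause(.4); print(X(),F())
f=bot.grab_frame("top"); np.savez("pics/t3.npz",**f)
cv2.imwrite("pics/t3.png",cv2.resize(f["frame"][120:240,190:370,::-1],None,fx=4.4,fy=4.4,interpolation=cv2.INTER_CUBIC))
E
```

```text
-0.5792387023933876
True -0.052254305669071514 -2.055388548188206 17.5333
-0.05273671393018482 -0.6621958780657657
```

View pics/t3.png

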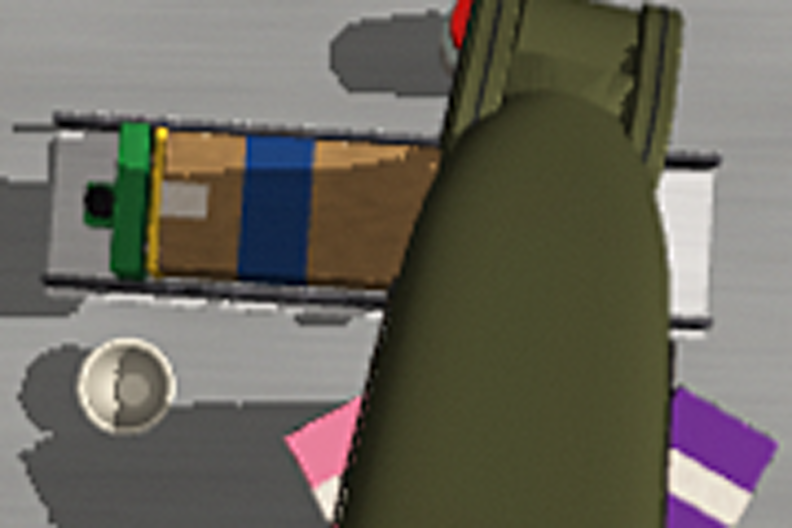

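The carton's top edge, at about (162,200), now overlaps the yellow plate, and the stop position matches the measured buffer face. I'll back off and check the gap.

```bash
python3 - <<'E'
from h import *
from cell import bot
bot.move_straight(W(-.07,.032),.03); bot.move_straight(W(-.18,.032),.12); bot.move_straight(W(-.2,.25),.2); bot.move_straight(W(-.33,.3),.25)
print(bot.current_time())
f=bot.grab_frame("top"); np.savez("pics/t4.npz",**f)
cv2.imwrite("pics/t4.png",cv2.resize(f["frame"][140:205,190:330,::-1],None,fx=5.7,fy=5.7,interpolation=cv2.INTER_CUBIC))
E
```

```text
21.7167
```

View pics/t4.png

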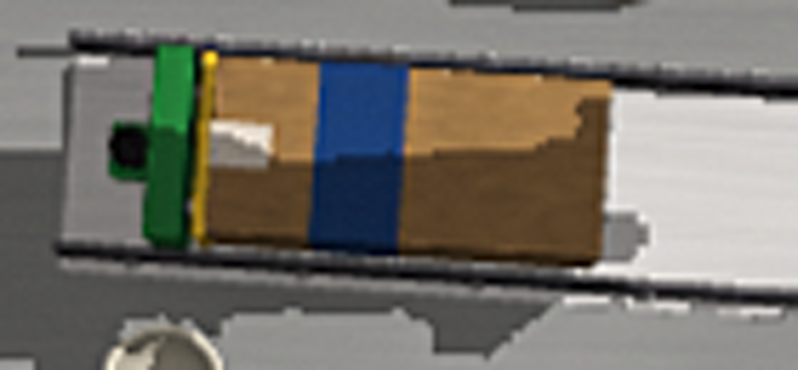

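```bash
python3 - <<'E'
from h import *
f=np.load("pics/t4.npz")
P=lambda c,z: ray(f,((c[0]+.5)/5.7+189.5,(c[1]+.5)/5.7+139.5),z)[:2]
for q in((217,56),(207,243),(611,82),(602,262)):
    p=P(q,.07)-o; print((p@u).round(4),(p@v).round(4))
# row profile near front edge & model: yellow/carton columns in raw image
im=f["frame"]; 
for r in(155,160,176): print(r,im[r,220:232].tolist())
g=np.load("pics/top0.npz")["frame"]
for r in(155,160,176): print(r,g[r,222:234].tolist())
E
```

```text
0.1594 -0.0454
0.158 0.0496
-0.0395 -0.0439
-0.0401 0.0471
155 [[37, 126, 56], [35, 128, 56], [37, 135, 59], [30, 115, 52], [43, 42, 41], [101, 81, 38], [150, 117, 19], [124, 98, 35], [167, 124, 81], [154, 115, 71], [149, 113, 67], [151, 113, 68]]
160 [[37, 129, 58], [39, 135, 61], [36, 128, 59], [6, 61, 26], [32, 36, 14], [111, 91, 13], [137, 104, 14], [93, 65, 21], [148, 106, 58], [145, 105, 55], [147, 105, 54], [154, 110, 61]]
176 [[22, 77, 34], [18, 68, 31], [29, 36, 38], [116, 102, 89], [177, 138, 21], [142, 113, 26], [86, 64, 34], [86, 62, 41], [86, 63, 39], [85, 62, 38], [84, 62, 38], [83, 61, 36]]
155 [[30, 116, 50], [25, 100, 43], [28, 32, 41], [102, 84, 60], [214, 170, 30], [227, 185, 41], [197, 155, 22], [137, 110, 53], [157, 154, 152], [190, 189, 189], [186, 182, 180], [185, 181, 178]]
160 [[33, 115, 50], [9, 69, 27], [11, 21, 17], [118, 100, 40], [237, 201, 41], [222, 180, 38], [133, 103, 14], [156, 138, 89], [192, 192, 199], [188, 184, 183], [186, 181, 179], [184, 181, 179]]
176 [[29, 57, 38], [74, 66, 75], [129, 100, 25], [238, 195, 42], [220, 179, 36], [108, 82, 12], [164, 146, 96], [191, 191, 197], [187, 183, 183], [186, 183, 180], [185, 183, 179], [185, 183, 180]]
```

Measured in the picture, the carton's front is at x = 0.159 and its rear at -0.040, with the buffer face at about 0.156. The tolerance is tight, so I'll confirm by touch with one softer push.

```bash
python3 - <<'E'
from h import *
from cell import bot
X=lambda:(np.array(bot.current_ee_pos())[:2]-o)@u
F=lambda:np.array(bot.current_wrist_force())@np.r_[u,0]
bot.move_straight(W(-.2,.25),.25); bot.move_straight(W(-.18,.032),.2); bot.move_straight(W(-.065,.032),.1,f_stop=6)
print(X(),F())
print(bot.move_straight(W(-.055,.032),.01,f_stop=4),X(),F())
for k in range(8):
    s=bot.move_straight(W(-.0545+k*.0005,.032),.004,f_stop=5); print(s,X().round(5),F().round(2),bot.current_time())
    if s or F()<-6: break
bot.pause(.3)
bot.move_straight(W(-.075,.032),.03); bot.move_straight(W(-.18,.032),.15); bot.move_straight(W(-.2,.25),.2); bot.move_straight(W(-.33,.3),.25)
f=bot.grab_frame("top"); np.savez("pics/t5.npz",**f)
cv2.imwrite("pics/t5.png",f["frame"][90:290,160:440,::-1].repeat(2,0).repeat(2,1))
print(np.abs(f["frame"].astype(int)-np.load("pics/t4.npz")["frame"])[145:200,200:320].max(2).mean(), bot.current_time())
E
```

```text
-0.06553030906687098 -0.17742681527850454
False -0.055046808039206724 -1.0438342498365047
False -0.05452 -0.3 26.4417
False -0.05399 -0.44 26.7167
False -0.05348 -0.71 26.9917
False -0.05347 -2.17 27.2667
False -0.05348 -4.39 27.5417
False -0.05323 -6.17 27.8167
1.5903030303030303 31.8833
```

View pics/t5.png

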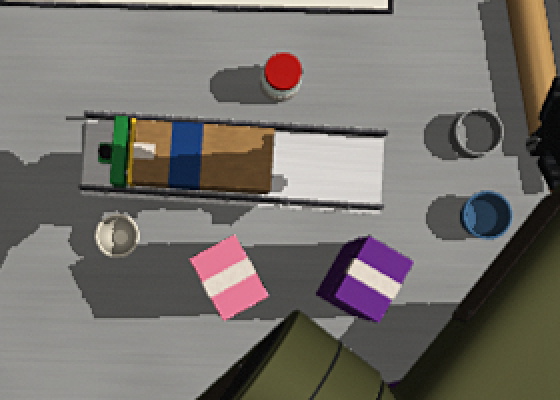

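The carton still sits against the buffer plate at (133,152), square between the rails, and the jar, bowl, ring and ramekin have not moved. The touch check met firm resistance within about 1 mm of the earlier stop, so I'm handing in.

```bash
python3 -c "
from cell import bot
bot.job_done()"
```

```text
the job is handed in; nothing more can be done
```

I tipped the blue-band carton over by pushing near its top with closed fingers. It fell flat between the rails with its top towards the green block. I then pushed it along the tray until the push stopped on its 9 N limit, backed the arm away and handed the job in at about 32 s.

**Position:** before the last touch check, the top camera put the carton's top end at tray x ≈ 158–159 mm. I had measured the yellow face at about 156 mm, so the two agree within the 2–3 mm camera error. The carton looked square, less than 0.5° off the tray axis and about 1–2 mm off the centre line.

**Touch check:** a second, softer push (about 6 N) met firm resistance within about 1 mm of where the first one stopped. The carton barely moved.

**Other objects:** in the last top view the jar, bowl, ring and ramekin looked undisturbed. I did not look again at the spare carton and syrup bottle, though the arm never worked low near them.

**Less certain:** the touch check cannot fully separate the buffer's resistance from tray friction. Contact to within 3 mm therefore rests on the camera and the stop position together. I also could not measure peak force during contact. The highest stop limit I set was 11 N, and only the 9 N one tripped.

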